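# Unload the long cartridge from the preheater

## Task

The long injection cartridge, the one whose end stands just proud of the preheater block, is wanted for the next denture. Draw it straight up out of its well and stand it upright on the soldering board, wholly on the board and without dropping it. Then swing the preheater's keeper bar home over the wells until it rests against its stop post, leaving the short cartridge in its well and everything else where it stands.

Things in the scene. Friction and masses are not known exactly. Their poses are not given: they have to be found in the camera images.
- long_cartridge_mid (a point): Long cartridge: plain bare-metal cylinder, 30 mm diameter, 100 mm tall, 0.12 to 0.21 kg; the point is its centre, half-way up, z along its axis. It starts upright in either of the two wells, its foot 8 mm above the desk and its top 4 mm above the block's top face. Its foot must rise above 104 mm to clear the block (111 mm over the bar).
- short_cartridge_mid (a point): Short cartridge: like the long one but 76 mm tall; the point is its centre, half-way up. It stands in the other well, its top 20 mm below the block's top face, and stays there.
- preheater: Cartridge preheater, fixed on the desk: grey sheet housing 126 mm (own x) by 156 mm (own y) round a bare-metal block whose top face is 104 mm above the desk. Origin: centre of its underside, on the desk; own z up; own -x is the front panel with dial and switch. Two wells lie at own x = 0, own y = +25 and -25 mm.
- keeper (a joint): Keeper bar angle (rad): 0 = home, along the preheater's y over both wells, edge against the stop post; grows as the free end swings open towards the front and on round to own +y; range 0 to 2.2, starts open at 1.6 to 2.1. Light friction (under 1 N at the knob), no spring, stays where left. Its underside is 1 mm above the block, so the long cartridge in its well stops it.
- keeper_knob (a point): Black knob standing on the keeper bar's free end, to pinch or push: 20 mm diameter, 122 to 144 mm above the desk; the point is on its axis, 132 mm above the desk, 134 mm from the pivot. The steel bar is 28 mm wide, 5 mm thick, its top 110 mm above the desk, and runs 20 mm past the knob. With the bar home the knob is at the preheater's x = 0, y = -76 mm.
- keeper_pivot (a point): Vertical pivot axis of the keeper bar: a bolt at the preheater's x = 0, y = +58 mm, its head 119 mm above the desk. The stop post is a steel pin 8 mm in diameter at the preheater's x = +18 mm, y = -52 mm, its top 114 mm above the desk. The bar and its pivot do not give: the knob can only follow a circle about this axis, so hold or push it loosely.
- board_top (a point): Soldering board: grey square slab, 110 x 110 x 15 mm, fixed on the desk, with a scored grid; the point is the centre of its top face, x and y along its edges.
- denture_flask: Brass-coloured denture flask, 51 x 70 x 37 mm, origin under its centre; bystander.
- cast: White plaster cast of a jaw, 50 x 60 x 36 mm, origin under its centre; bystander.
- crucible: Brown clay crucible, 53 mm diameter, 44 mm tall, origin under its centre; bystander.
- block_top (a point): Centre of the preheater's top face, axes as the preheater's. Each well is a rectangular pit 88 mm along x by 38 mm along y, 42 mm deep, with a round bore of 32 mm diameter going 54 mm deeper in the middle of its floor. A cartridge stands in the bore and rises through the pit: fingers fit only straight down, beside it along x and opened only part way (29 mm of room on each side).
Things that resemble listed ones, but are neither listed nor needed, are in the scene too. What is shaped like the part that bears long_cartridge_mid but purple is not meant.

How it is judged (in metres and radians):
On the way, in this order (a step that is already met when the one before it is completed fails the run):
1. the long cartridge is out of its well, its foot clear above the block (height (world z) of long_cartridge_mid above 0.15 m), for 0.1 s.
2. the long cartridge stands upright on the soldering board, let go (x of long_cartridge_mid in the frame of board_top between -0.045 and 0.045 m and y of long_cartridge_mid in the frame of board_top between -0.045 and 0.045 m and z of long_cartridge_mid in the frame of board_top between 0.047 and 0.053 m and angle between long_cartridge_mid's own z axis and vertical below 0.1 rad and contact force between the fingers and long_cartridge below 0.1 N), for 0.2 s.
At the end, for the whole second after the job is handed in: The long cartridge stands at rest, upright (0.1 rad), wholly on the soldering board (axis within 45 mm of its centre along each edge); the keeper bar is home against its post (0.06 rad, 8 mm at the knob); the short cartridge still stands in its well (8 mm) (x of long_cartridge_mid in the frame of board_top between -0.045 and 0.045 m and y of long_cartridge_mid in the frame of board_top between -0.045 and 0.045 m and z of long_cartridge_mid in the frame of board_top between 0.047 and 0.053 m and angle between long_cartridge_mid's own z axis and vertical below 0.1 rad and linear speed of long_cartridge below 0.02 m/s and value of joint keeper below 0.06 rad and distance of short_cartridge_mid from where it was at the start of the episode below 0.008 m); the robot touches nothing.
It fails at once if the long cartridge is dropped (falls freely at more than 0.5 m/s) (contact force between the fingers and long_cartridge below 0.05 N and linear speed of long_cartridge above 0.5 m/s).
It fails at once if the short cartridge is pulled up or disturbed by more than 20 mm (distance of short_cartridge_mid from where it was at the start of the episode above 0.02 m).
It fails at once if a bystander (flask, cast or crucible) is moved by more than 30 mm (distance of any of denture_flask, cast, crucible from where it was at the start of the episode above 0.03 m).
It also fails if it takes over 58 s, if anything falls off the work surface, if the arm or the gripper's body presses on something with over 40 N, if the wrist force passes 120 N, or if a joint passes its speed limit or range.

## Robot

A 7-joint arm with a two-finger parallel gripper is mounted at the origin on a cart in front of the work surface, level with it; the furniture and walls round the work are solid. World frame = base frame: x ahead of the robot, y to its left, z up, the work surface at z = 0. Lengths are in mm, angles in rad, forces in N, time in s.
With the tool pointing down it reaches from about 400 to 750 mm from the base axis. Payload 19.5 kg.
Tool frame: the origin (TCP) lies midway between the tips of the shut fingers; the grasp point (between the pads) lies 19 mm behind it (robot.grasp_offset is the distance from the TCP to the grasp point, in mm); z points along the fingers, y is the line along which they close (so a half turn about z gives the same grasp; the last joint's range is limited). The gripper opens to 85 mm and grips with 20 to 120 N. Pads are 22 mm wide; open, the fingers measure 114 mm over their backs; the gripper's body (76 mm by 85 mm) begins 54 mm behind the grasp point. The pads swing forward as they close: fully open they stand 13 mm farther back than shut.
Start: joints at [1.105, 0.707, -0.028, 1.485, 0.022, 0.951, -0.075], TCP at [236.446, -524.107, 231.268] pointing down, gripper open.
Joint ranges: [-2.71, 2.71], [-0.32, 2.16], [-1.57, 1.52], [0, 2.45], [-1.46, 4.6], [0, 2.02], [-2.83, 2.83]. Speed limits (rad/s): [1.89, 1.89, 2.57, 2.57, 3.01, 3.01, 3.01].

## Interface

Orientations are given as a unit quaternion [w, x, y, z].
In Python, from cell import readout, read_camera, hand_in, models, robot gives the robot as it stands.
- The arm moves only by the tool drive_tool, never from a script. Its argument "steps" is one flat list of numbers, 5 for each row, row after row: the shift along the tool's x, y, z in mm, then the turn about the tool's z in rad, then the gripper's target within -1 to 1 (shut at 1, half-way at 0, fully open at -1). In form: [dx, dy, dz, turn, gripper, dx, dy, dz, turn, gripper, ...]. A call has 1 to 8 rows; each row is the pose to reach, as a shift and turn from the pose commanded when the call began, along the tool's axes at that moment; what a row does not reach only later rows make up. A row lasts 1/12 s, in which the tool goes at most 41.7 mm and 7.16 degrees, less where a joint would pass 70% of its speed; a pose out of reach is approached as far as the arm can. A call with a gripper value outside its range is refused whole. The fingers move at their own pace and stop on an object; the grip force is fixed at half the most. Time passes only in rows, so rows that repeat a pose let the fingers close. It gives the time, the measured TCP pose, the force, the opening and the grip force at its end, in the units of the state.
- readout.state(): the state, without advancing time (a new reading comes with each control period).
- read_camera(name): name is "scene" or "top"; returns a dict with "frame" (384x512x3 uint8, red, green, blue), "mtx" (3x3 intrinsics, pixels), "D" ([k1, k2, p1, p2, k3] as OpenCV has them; the pictures are not rectified), "R" (3x3) and "t" (3): a world point X has camera coordinates R X + t. Camera axes: x right, y down, z forward; pixel columns grow to the right and rows downward; lengths in mm; the calibration is good to about 2 mm. A picture is of the moment at which its call begins. There is no depth.
- hand_in(): hands the job in; it is judged then, once.
Trained networks look in the newest picture that a camera, given by its name, has taken for a name from the list of things; names that differ only in an ending like _2 or _b are one class to them, and where a whole thing is asked for, a point or a joint stands for the part that bears it (a point fixed in the world has none). Each returns a list of dicts, best first, with "score" (0 to 1); they miss things now and then, are a little off and sometimes report something else, mostly with a low value. They report only what shows in the picture. A call takes as long as a camera call. They do not tell look-alikes from the thing itself.
- models.boxes_of(camera, thing): "centre" ([column, row] in pixels, amid what is visible of it).
- models.outline_of(camera, thing): "pixels" (384x512 bool, what is visible of it) and "centre" ([column, row] in pixels, amid what is visible of it).
The state is a dict: "time_s": time; "joint_pos": joint angles; "joint_velocities": joint speeds; "joint_torque": joint torques, N m; "ee_pos": TCP position; "ee_rot": TCP orientation; "ft_force": force on the tool from outside, world axes, zero at the start; "wrist_torque": the same for the moment, N m; "opening": opening from 0.0 (shut) to 1.0 (fully open); "grip_force": force on a finger pad.
Only numpy, scipy, OpenCV 4.12 (cv2) and the standard library are available. Lean on these libraries where they do the work, as an engineer would, in place of code of your own. Each camera call takes 0.05 s, during which the arm holds its last target. There are 200 camera calls.

## Working session

There is one attempt and no reset: what is moved stays moved. The work goes in short steps, Python scripts to look and compute and a tool call to move; the robot and the scene stay as the last step left them, time stands still between calls to the robot, and variables do not carry over. Pictures are saved under pics/ and viewed, at most 10 in all, crops included, and the job is handed in when it is done.

Besides the shell and the picture viewer there is one more tool, called after "Emit:" as name(argument=value, ...), one argument or row to a line, values as JSON. drive_tool: Moves the arm, as the interface text tells. Its arguments: {"type":"object","properties":{"steps":{"type":"array","items":{"type":"number"}}},"required":["steps"]}

```bash
mkdir -p pics
cat > h.py <<'E'
import numpy as np, cv2
from cell import readout, read_camera, hand_in, models, robot
def ray(c,px):
    u=cv2.undistortPoints(np.array([[px]],float),c['mtx'],np.array(c['D'],float))[0,0]
    R=np.array(c['R']);t=np.array(c['t'])
    return -R.T@t, R.T@np.array([u[0],u[1],1.])
def atz(c,px,z):
    o,d=ray(c,px); return (o+d*(z-o[2])/d[2])
def proj(c,X):
    p,_=cv2.projectPoints(np.array(X,float).reshape(-1,3),cv2.Rodrigues(np.array(c['R'],float))[0],np.array(c['t'],float),c['mtx'],np.array(c['D'],float)); return p[:,0]
E
python3 - <<'E'
from h import *
ims=[]
for n in ("scene","top"):
    c=read_camera(n); cv2.imwrite(f'pics/{n}0.png',c['frame'][:,:,::-1])
    print(n,(-np.array(c['R']).T@np.array(c['t'])).round())
    for th,z in [('long_cartridge_mid',108),('short_cartridge_mid',84),('preheater',104),('keeper',110),('keeper_knob',132),('keeper_pivot',119),('board_top',15),('denture_flask',18),('cast',18),('crucible',22),('block_top',104)]:
        try:
            for b in models.boxes_of(n,th)[:3]: print(th,round(b['score'],2),np.round(b['centre']),atz(c,b['centre'],z).round())
        except Exception as e: print(th,e)
s=readout.state();print(s['ee_pos'],s['ee_rot'],s['opening'],robot.grasp_offset)
E
```

```text
scene [249. 544. 621.]
long_cartridge_mid 0.77 [249. 207.] [568. -62. 108.]
long_cartridge_mid 0.45 [229. 226.] [578.  20. 108.]
short_cartridge_mid 0.54 [217. 242.] [591.  52.  84.]
preheater 0.68 [223. 250.] [553.  89. 104.]
keeper 0.97 [235. 263.] [510. 114. 110.]
keeper_knob 0.64 [235. 266.] [494. 141. 132.]
keeper_knob 0.49 [284. 205.] [484. -76. 132.]
keeper_pivot 0.92 [233. 269.] [503. 138. 119.]
board_top 0.61 [284. 207.] [ 536. -215.   15.]
board_top 0.27 [226. 254.] [591.  19.  15.]
denture_flask 0.57 [248. 183.] [ 685. -283.   18.]
cast 0.54 [340. 182.] [ 424. -404.   18.]
crucible 0.49 [288. 164.] [ 610. -433.   22.]
block_top 0.55 [227. 253.] [542.  93. 104.]
top [ 498. -134. 1031.]
long_cartridge_mid 0.65 [193. 181.] [581.   8. 108.]
long_cartridge_mid 0.54 [245. 182.] [ 581. -115.  108.]
short_cartridge_mid 0.56 [168. 180.] [583.  70.  84.]
preheater 0.74 [176. 186.] [567.  47. 104.]
preheater 0.41 [196. 182.] [580.   1. 104.]
keeper 0.58 [144. 206.] [520. 119. 110.]
keeper_knob 0.66 [292. 203.] [ 535. -222.  132.]
keeper_knob 0.59 [143. 205.] [521. 114. 132.]
keeper_pivot 0.91 [143. 209.] [513. 118. 119.]
board_top 0.7 [293. 201.] [ 545. -236.   15.]
denture_flask 0.59 [317. 145.] [ 691. -295.   18.]
cast 0.93 [367. 246.] [ 436. -426.   18.]
crucible 0.79 [363. 181.] [ 601. -414.   22.]
block_top 0.85 [173. 188.] [564.  53. 104.]
[ 236.48042218 -524.10214356  231.26055394] [-5.10664356e-05  9.77633212e-01  2.10317143e-01  1.60232711e-05] 0.9985586273324121 18.700000000000003
```

Run:
```python
import cv2
t=cv2.imread('pics/top0.png'); s=cv2.imread('pics/scene0.png')
cv2.imwrite('pics/topc.png',cv2.resize(t[110:290,100:400],(800,480),interpolation=cv2.INTER_CUBIC))
cv2.imwrite('pics/scenec.png',cv2.resize(s[140:320,140:380],(800,600),interpolation=cv2.INTER_CUBIC))
```

```text
(no output)
```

View pics/topc.png

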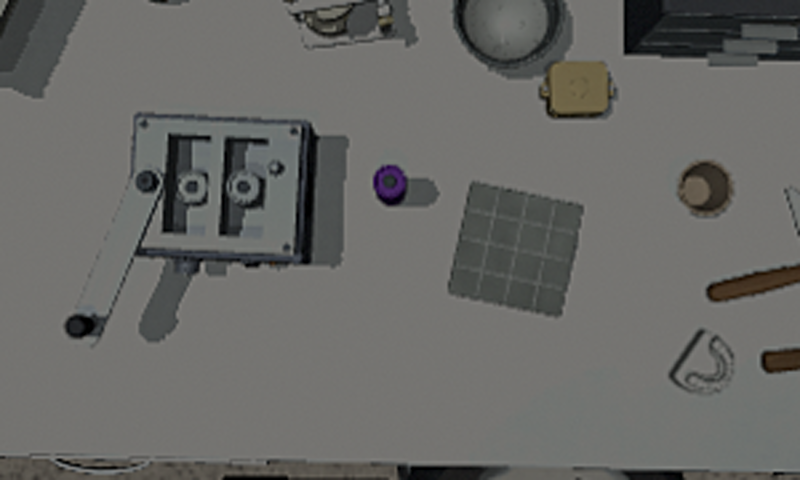

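View pics/scenec.png

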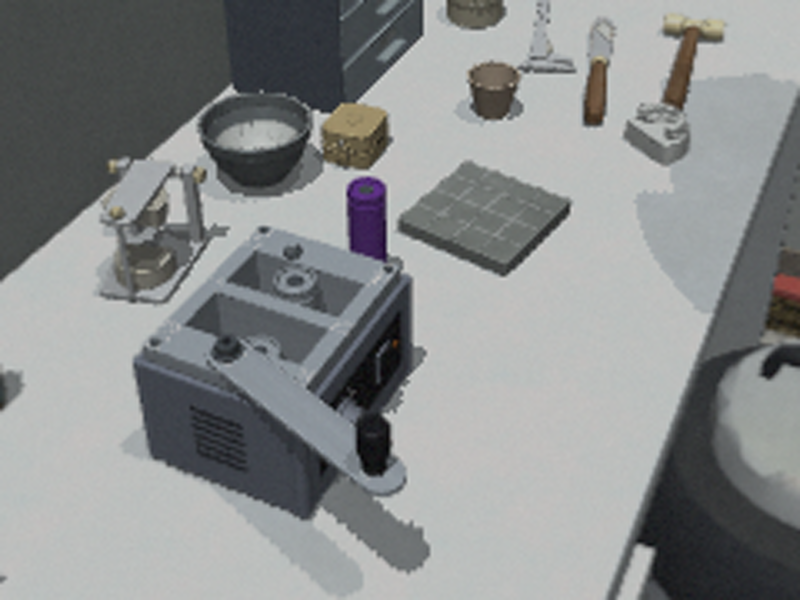

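Top crop scale is 2.667 and scene crop scale is 3.333. These things could be taken for the long cartridge:
- **Right well**, top (191,180): stands proud and close to the stop post. By the description this is the long cartridge.
- **Left well**, top (172,180): sunk in its well, so the short one.
- **Purple decoy**, top (246,179): not meant.

The board centre is at top (293,203), the knob at (130,231) and the pivot at (155,178). Next I fit the poses.

Run:
```python
from h import *
from scipy.optimize import least_squares
t=read_camera('top'); s=read_camera('scene')
T=lambda x,y:(100+x/2.6667-.3,110+y/2.6667-.3); S=lambda x,y:(140+x/3.3333-.3,140+y/3.3333-.3)
own=np.array([[0,58,119],[18,-52,114],[0,-25,108]],float)
pt=np.array([T(147,180),T(276,167),T(243,185)]); ps=np.array([S(228,342),S(292,250),S(297,280)])
def W(p,o):
    c,n=np.cos(p[2]),np.sin(p[2]); return np.c_[p[0]+c*o[:,0]-n*o[:,1],p[1]+n*o[:,0]+c*o[:,1],o[:,2]]
f=lambda p:np.r_[(proj(t,W(p,own))-pt).ravel(),(proj(s,W(p,own))-ps).ravel()]
r=least_squares(f,[565,40,0]); p=r.x
print('preheater',p.round(3),'res',r.fun.round(1))
print('long',W(p,own)[2],'direct top',atz(t,pt[2],108),'direct scene',atz(s,ps[2],108))
P=W(p,own)[0]
for c,k in((t,T(78,322)),(s,S(374,420))):
    K=atz(c,k,144); d=K-P; a=np.arctan2(d[1],d[0])-p[2]; print('knob',K.round(),np.hypot(*d[:2]),'keeper', (-np.pi/2-a)%(2*np.pi))
bt=np.array([atz(t,T(*q),15) for q in ((472,182),(583,205),(559,317),(449,293))]);print('board',bt.mean(0),bt.round())
bs=np.array([atz(s,S(*q),15) for q in ((469,160),(571,207),(502,266),(400,216))]);print(bs.mean(0))
q=models.outline_of('top','long_cartridge_mid')
im=t['frame'][150:215,120:220,::-1]; cv2.imwrite('pics/close.png',cv2.resize(im,(800,520),interpolation=cv2.INTER_CUBIC))
for b in q: print(b['score'],b['centre'],b['pixels'].sum())
```

```text
preheater [ 5.84037e+02  3.67690e+01 -2.20000e-02] res [-0.5  0.3 -0.4  0.   0.2  0.7 -0.3  0.1  0.1 -1.9 -0.4 -0.2]
long [583.49426218  11.77453646 108.        ] direct top [585.0965037   12.31082854 108.        ] direct scene [582.32330084  11.88876748 108.        ]
knob [463. 139. 144.] 129.63225864083236 keeper 1.8984311649062482
knob [461. 137. 144.] 130.9043468116433 keeper 1.8783001621903423
board [ 539.92786044 -236.21578803   15.        ] [[ 603. -193.   15.]
 [ 584. -300.   15.]
 [ 476. -279.   15.]
 [ 496. -173.   15.]]
[ 539.73843313 -234.6855919    15.        ]
0.73 [244.1, 179.0] 156
0.47 [193.8, 183.1] 158
```

View pics/close.png

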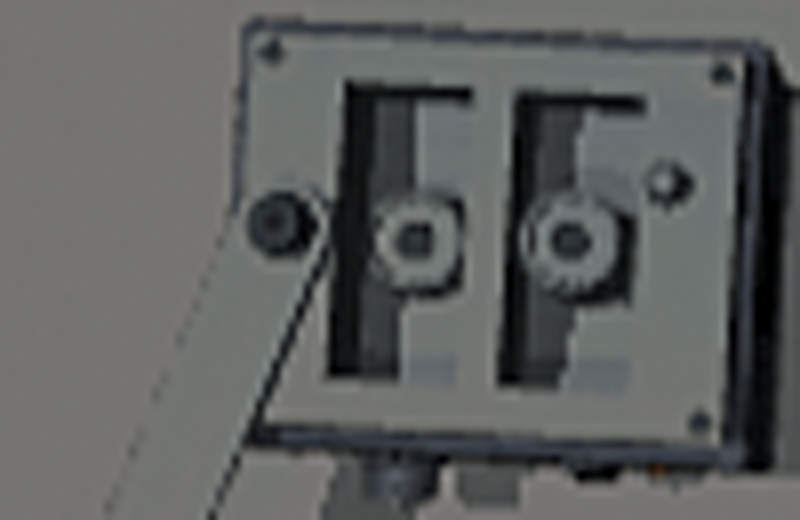

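The close crop shows the right-well cartridge at crop (572,240), i.e. top (191,180). Its top is larger and proud of the block beside the stop post at (668,183), so this is the long one. The left cartridge at (417,240) is sunk, so it is the short one. I'll refine the yaw from the pit corners and screws.

Run:
```python
from h import *
t=read_camera('top'); C=lambda x,y:(120+x/8-.4,150+y/8-.4)
A=lambda x,y,z=104:atz(t,C(x,y),z)
w=np.array([A(*q) for q in((515,92),(645,97),(628,388),(497,385))]); v=np.array([A(*q) for q in((345,82),(472,88),(455,382),(328,378))])
print(w.round(1),w.mean(0),v.mean(0))
for a,b in((w[3],w[0]),(w[2],w[1]),(v[3],v[0]),(v[2],v[1]),(A(700,420),A(722,73))): d=b-a;print('yaw',np.arctan2(d[1],d[0]).round(3),np.hypot(*d[:2]).round(1))
d=A(272,50)-A(722,73);print(np.arctan2(-d[0],d[1]))
d=v.mean(0)-w.mean(0);print(np.arctan2(-d[0],d[1]),d)
print('long',A(572,240,108),'short',A(417,240,84))
```

```text
[[627.3  30.8 104. ]
 [626.9  -7.4 104. ]
 [541.5  -5.8 104. ]
 [541.3  32.3 104. ]] [584.26696646  12.47525869 104.        ] [585.17437481  62.58802734 104.        ]
yaw -0.018 86.0
yaw -0.019 85.4
yaw -0.01 86.9
yaw -0.014 86.3
yaw -0.025 101.9
-0.022792393717765726
-0.018105349600462665 [ 0.90740835 50.11276866  0.        ]
long [583.88741093  11.61819671 108.        ] short [584.79685035  61.63765918  84.        ]
```

Emit:
drive_tool(
  steps=[33, -21, 0, -0.07, -0.1, 66, -42, 0, -0.14, -0.1, 100, -64, 0, -0.21, -0.1, 134, -86, 0, -0.28, -0.1, 168, -108, 0, -0.35, -0.1, 202, -130, 0, -0.42, -0.1, 236, -152, 0, -0.49, -0.1, 270, -174, 0, -0.56, -0.1],
)

```text
time_s: 2.07
ee_pos: [411.7, -252.7, 231.5]
ee_rot: [0.0, 0.881, 0.474, 0.0]
ft_force: [0.8, -0.7, -0.0]
opening: 0.555
grip_force: 0.0
```

```bash
cat >> h.py <<'E'
def togo(x,y,z,ang):
    """shift in tool axes + turn so that tool y points at ang (mod pi)"""
    from scipy.spatial.transform import Rotation as Ro
    s=readout.state(); q=s['ee_rot']; R=Ro.from_quat([q[1],q[2],q[3],q[0]]).as_matrix()
    d=R.T@(np.array([x,y,z])-s['ee_pos']); a=np.arctan2(R[1,1],R[0,1])
    tr=(a-ang+np.pi/2)%np.pi-np.pi/2
    print('shift',d.round(1),'turn',round(tr,3),'| pos',np.round(s['ee_pos'],1),'yang',round(a,3),'open',round(s['opening'],3),'grip',round(s['grip_force'],1),'F',np.round(s['ft_force'],1),'t',round(s['time_s'],2),'j7',round(s['joint_pos'][6],2),'tilt',R[:,2].round(3))
E
python3 -c "
from h import *
togo(583.8,12,231,-.019)"
```

```text
shift [315.7  -2.3   0.5] turn -0.565 | pos [ 411.7 -252.7  231.5] yang -0.584 open 0.555 grip 0.0 F [ 0.8 -0.7 -0. ] t 2.07 j7 -0.22 tilt [ 0. -0. -1.]
```

Emit:
drive_tool(
  steps=[40, 0, 0, -0.07, -0.1, 80, 0, 0, -0.14, -0.1, 120, 0, 0, -0.21, -0.1, 160, -1, 0, -0.28, -0.1, 200, -1, 0, -0.35, -0.1, 240, -2, 0, -0.42, -0.1, 280, -2, 0, -0.5, -0.1, 316, -2, 0, -0.565, -0.1],
)

```text
time_s: 2.73
ee_pos: [585.3, 12.2, 231.4]
ee_rot: [-0.0, 0.713, 0.701, 0.0]
ft_force: [0.8, 0.4, 0.2]
opening: 0.552
grip_force: 0.0
```

Emit:
drive_tool(
  steps=[0, 0, 40, 0, -0.1, 0, 0, 70, 0, -0.1, 0, 0, 90, 0, -0.1, 0, 0, 90, 0, -0.1],
)

```text
time_s: 3.07
ee_pos: [582.8, 9.7, 137.8]
ee_rot: [-0.002, 0.715, 0.699, -0.002]
ft_force: [-1.1, -0.1, -0.1]
opening: 0.552
grip_force: 0.0
```

```bash
python3 -c "
from h import *
togo(583.8,12,66,-.019)
for n,(a,b,c,d) in (('top',(140,225,130,260)),('scene',(150,270,170,330))):
    f=read_camera(n)['frame'][a:b,c:d,::-1]; cv2.imwrite(f'pics/{n}_pre.png',f)
A=cv2.resize(cv2.imread('pics/top_pre.png'),(700,458));B=cv2.resize(cv2.imread('pics/scene_pre.png'),(780,585));cv2.imwrite('pics/top_pre.png',A);cv2.imwrite('pics/scene_pre.png',B)
"
```

```text
shift [ 2.4  1.4 71.8] turn -0.003 | pos [582.8   9.7 137.8] yang -0.022 open 0.552 grip 0.0 F [-1.1 -0.1 -0.1] t 3.07 j7 -0.32 tilt [-0.005 -0.    -1.   ]
```

View pics/scene_pre.png

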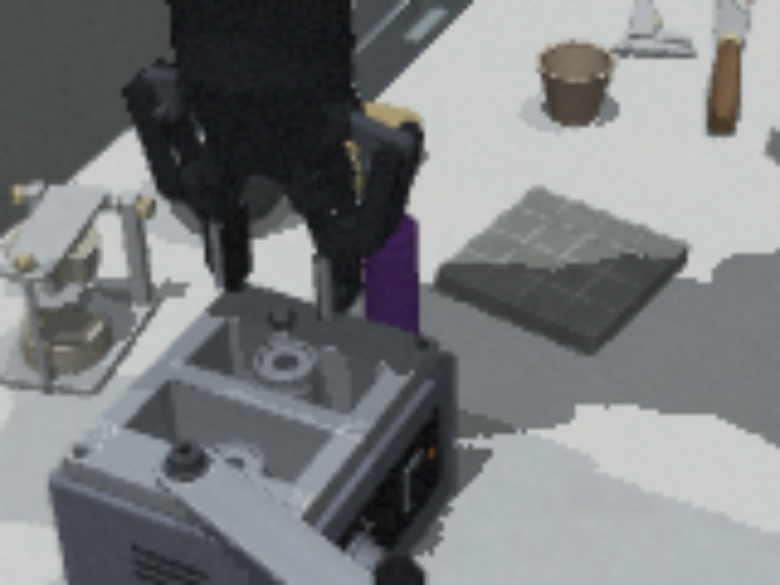

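The fingers at crop (228,285) and (330,310) straddle the long cartridge at (287,362) along the well. Next I settle and correct the offset.

```bash
python3 -c "
from h import *
togo(583.8,12,66,-.019)
s=read_camera('scene')
z=147
print(proj(s,[[583.8,12,z],[583.8+23.6,12,z],[583.8-23.6,12,z]]))
print('seen',170+228*160/780,150+285*120/585,170+330*160/780,150+310*120/585)
"
```

```text
shift [ 2.2 -0.7 75.8] turn -0.003 | pos [584.5   9.8 141.8] yang -0.022 open 0.551 grip 0.0 F [0.2 1.  0.6] t 3.17 j7 -0.32 tilt [-0.  0. -1.]
[[227.11992504 209.90273391]
 [217.90489368 207.27524536]
 [236.53215377 212.58765298]]
seen 216.76923076923077 208.46153846153845 237.69230769230768 213.5897435897436
```

Emit:
drive_tool(
  steps=[2, -0.6, 0, 0, -0.1, 2, -0.6, 18, 0, -0.1, 2, -0.6, 36, 0, -0.1, 2, -0.6, 50, 0, -0.1, 2, -0.6, 62, 0, -0.1, 2, -0.6, 72, 0, -0.1, 2, -0.6, 75, 0, -0.1, 2, -0.6, 75, 0, -0.1],
)

```text
time_s: 3.88
ee_pos: [583.9, 11.8, 66.5]
ee_rot: [-0.0, 0.715, 0.699, 0.0]
ft_force: [0.1, 0.0, -0.0]
opening: 0.551
grip_force: 0.0
```

```bash
python3 -c "
from h import *
togo(583.8,12,66,-.019)"
```

```text
shift [ 0.2 -0.1  0.5] turn -0.003 | pos [583.9  11.8  66.5] yang -0.022 open 0.551 grip 0.0 F [ 0.1  0.  -0. ] t 3.88 j7 -0.36 tilt [ 0.  0. -1.]
```

Emit:
drive_tool(
  steps=[0, 0, 0, 0, 1, 0, 0, 0, 0, 1, 0, 0, 0, 0, 1, 0, 0, 0, 0, 1, 0, 0, 0, 0, 1, 0, 0, 0, 0, 1, 0, 0, 0, 0, 1],
)

```text
time_s: 4.47
ee_pos: [584.3, 11.8, 67.4]
ee_rot: [0.0, 0.715, 0.699, 0.001]
ft_force: [-0.6, -0.2, 6.2]
opening: 0.332
grip_force: 58.7
```

Emit:
drive_tool(
  steps=[0, 0, -6, 0, 1, 0, 0, -16, 0, 1, 0, 0, -30, 0, 1, 0, 0, -46, 0, 1, 0, 0, -62, 0, 1, 0, 0, -78, 0, 1, 0, 0, -94, 0, 1, 0, 0, -110, 0, 1],
)

```text
time_s: 5.13
ee_pos: [583.7, 11.8, 178.2]
ee_rot: [0.0, 0.715, 0.699, 0.0]
ft_force: [-1.0, -0.1, -0.6]
opening: 0.337
grip_force: 59.4
```

Emit:
drive_tool(
  steps=[0, 0, -12, 0, 1, 0, 0, -22, 0, 1, 0, 0, -28, 0, 1, 0, 0, -28, 0, 1, 0, 0, -28, 0, 1],
)

```text
time_s: 5.55
ee_pos: [583.7, 11.7, 204.2]
ee_rot: [-0.0, 0.715, 0.699, -0.0]
ft_force: [-0.4, 0.3, -2.2]
opening: 0.336
grip_force: 59.4
```

```bash
python3 -c "
from h import *
togo(539.8,-235.5,205,-.2)
for n,(a,b,c,d) in (('scene',(120,270,150,350)),):
    f=read_camera(n)['frame'][a:b,c:d,::-1]; cv2.imwrite(f'pics/{n}_lift.png',cv2.resize(f,(800,600),interpolation=cv2.INTER_CUBIC))
"
```

```text
shift [-248.1  -38.4   -0.8] turn 0.178 | pos [583.7  11.7 204.2] yang -0.022 open 0.336 grip 59.4 F [-0.4  0.3 -2.2] t 5.55 j7 -0.3 tilt [-0.  0. -1.]
```

View pics/scene_lift.png

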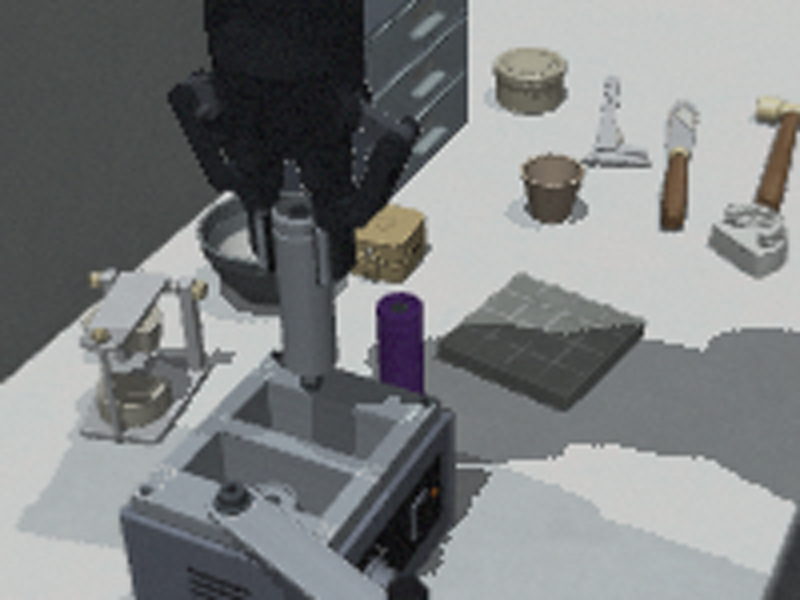

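The cartridge hangs upright in the fingers, with its foot at about crop (308,380), clear of the block. The short one is still in its well. Now I carry it to the board.

Emit:
drive_tool(
  steps=[-14, -2, 0, 0.02, 1, -40, -6, 0, 0.04, 1, -72, -11, 0, 0.06, 1, -106, -16, 0, 0.08, 1, -140, -21, 0, 0.1, 1, -174, -27, 0, 0.13, 1, -206, -32, 0, 0.16, 1, -232, -36, 0, 0.18, 1],
)

```text
time_s: 6.27
ee_pos: [541.3, -222.5, 203.6]
ee_rot: [-0.0, 0.776, 0.631, -0.001]
ft_force: [0.1, 0.2, -1.7]
opening: 0.335
grip_force: 59.4
```

Emit:
drive_tool(
  steps=[-12, 0, 0, 0, 1, -15, 0, 0, 0, 1, -15, 0, 0, 0, 1, -15, 0, 0, 0, 1],
)

```text
time_s: 6.6
ee_pos: [539.9, -233.0, 204.0]
ee_rot: [-0.0, 0.774, 0.633, 0.0]
ft_force: [0.8, 0.3, -1.7]
opening: 0.337
grip_force: 59.4
```

```bash
python3 -c "
from h import *
togo(539.8,-235.5,76,-.2)"
```

```text
shift [ -2.6   0.5 128. ] turn -0.001 | pos [ 539.9 -233.   204. ] yang -0.201 open 0.337 grip 59.4 F [ 0.8  0.3 -1.7] t 6.6 j7 -0.04 tilt [-0.     0.001 -1.   ]
```

Within 3 mm of the board centre, which is good enough. Descending to just above the board, then slowly.

Emit:
drive_tool(
  steps=[-1, 0, 20, 0, 1, -2, 0, 45, 0, 1, -2, 0, 70, 0, 1, -2, 0, 92, 0, 1, -2, 0, 110, 0, 1, -2, 0, 120, 0, 1, -2, 0, 124, 0, 1, -2, 0, 124, 0, 1],
)

```text
time_s: 7.27
ee_pos: [539.5, -235.3, 80.0]
ee_rot: [-0.0, 0.774, 0.633, -0.0]
ft_force: [-0.3, 0.3, -1.8]
opening: 0.336
grip_force: 59.5
```

Emit:
drive_tool(
  steps=[0, 0, 1.5, 0, 1, 0, 0, 3, 0, 1, 0, 0, 4, 0, 1, 0, 0, 4, 0, 1],
)

```text
time_s: 7.6
ee_pos: [539.4, -236.1, 76.6]
ee_rot: [0.0, 0.775, 0.632, 0.0]
ft_force: [0.5, 0.7, -1.5]
opening: 0.335
grip_force: 59.5
```

Emit:
drive_tool(
  steps=[0, 0, 0.7, 0, 1, 0, 0, 1.3, 0, 1, 0, 0, 1.7, 0, 1, 0, 0, 1.7, 0, 1],
)

```text
time_s: 7.93
ee_pos: [539.3, -236.0, 74.5]
ee_rot: [-0.0, 0.775, 0.632, 0.0]
ft_force: [0.3, -0.3, -1.9]
opening: 0.335
grip_force: 59.5
```

Emit:
drive_tool(
  steps=[0, 0, 0.5, 0, 1, 0, 0, 1, 0, 1, 0, 0, 1.5, 0, 1, 0, 0, 1.5, 0, 1],
)

```text
time_s: 8.27
ee_pos: [539.5, -236.1, 74.3]
ee_rot: [0.0, 0.775, 0.632, 0.0]
ft_force: [-4.9, 1.2, 22.2]
opening: 0.34
grip_force: 62.3
```

Contact on the board. Relieving the press, then opening.

Emit:
drive_tool(
  steps=[0, 0, -1.2, 0, 1, 0, 0, -1.2, 0, 1, 0, 0, -1.2, 0, 0.1, 0, 0, -1.2, 0, -0.1, 0, 0, -1.2, 0, -0.1, 0, 0, -1.2, 0, -0.1, 0, 0, -1.2, 0, -0.1],
)

```text
time_s: 8.85
ee_pos: [539.3, -236.0, 74.2]
ee_rot: [-0.0, 0.775, 0.632, 0.0]
ft_force: [-0.7, -0.2, -0.3]
opening: 0.55
grip_force: 0.0
```

Emit:
drive_tool(
  steps=[0, 0, 0, 0, -0.1, 0, 0, 0, 0, -0.1, 0, 0, 0, 0, -0.1, 0, 0, -10, 0, -0.1, 0, 0, -30, 0, -0.1, 0, 0, -60, 0, -0.1, 0, 0, -95, 0, -0.1, 0, 0, -130, 0, -0.1],
)

```text
time_s: 9.52
ee_pos: [538.9, -235.8, 206.5]
ee_rot: [-0.0, 0.775, 0.632, 0.0]
ft_force: [1.2, 0.0, 0.1]
opening: 0.551
grip_force: 0.0
```

```bash
python3 -c "
from h import *
P=np.array([584.3,37.]);y=-.019
piv=P+58*np.array([-np.sin(y),np.cos(y)])
k=1.88; a=-np.pi/2+y-k
K=piv+134*np.array([np.cos(a),np.sin(a)]); print('piv',piv,'knob',K)
# knob above: tangent direction
togo(K[0],K[1],205,a+np.pi/2)
f=read_camera('scene')['frame'][100:280,150:390,::-1]; cv2.imwrite('pics/placed.png',cv2.resize(f,(800,600),interpolation=cv2.INTER_CUBIC))
"
```

```text
piv [585.4019337   94.98953131] knob [458.55446455 138.18350742]
shift [ 350.3 -153.7    1.7] turn -1.444 | pos [ 538.9 -235.8  206.5] yang -0.202 open 0.551 grip 0.0 F [1.2 0.  0.1] t 9.52 j7 -0.03 tilt [-0.  0. -1.]
```

View pics/placed.png

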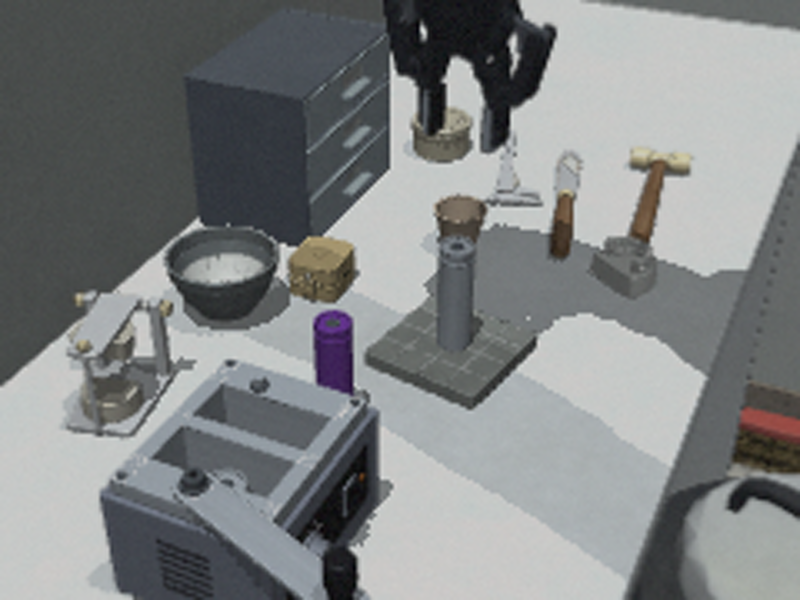

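The cartridge stands upright mid-board, at crop (455,290), free of the fingers. The short one is still in its well. The knob at crop (340,565) is next, and I'll straddle it.

Emit:
drive_tool(
  steps=[22, -10, 0, 0.1, 0, 44, -20, 0, 0.2, 0, 66, -29, 0, 0.3, 0, 88, -39, 0, 0.4, 0, 110, -48, 0, 0.5, 0, 132, -58, 0, 0.6, 0, 154, -68, 0, 0.7, 0, 175, -77, 0, 0.8, 0],
)

```text
time_s: 10.23
ee_pos: [498.6, -47.9, 205.1]
ee_rot: [-0.0, 0.961, 0.278, 0.0]
ft_force: [0.8, 1.0, 0.5]
opening: 0.499
grip_force: 0.0
```

```bash
python3 -c "
from h import *
togo(458.6,138.2,205,-1.75)
print(readout.state()['joint_pos'])"
```

```text
shift [ 6.570e+01 -1.786e+02  1.000e-01] turn 0.743 | pos [498.6 -47.9 205.1] yang -1.007 open 0.499 grip 0.0 F [0.8 1.  0.5] t 10.23 j7 -0.96 tilt [ 0.001  0.001 -1.   ]
[ 0.02261975  0.63496434  0.01695084  1.78905712 -0.01613272  0.7170062
 -0.95841533]
```

Emit:
drive_tool(
  steps=[8, -22, 0, 0.1, 0, 16, -45, 0, 0.2, 0, 25, -67, 0, 0.3, 0, 33, -90, 0, 0.4, 0, 41, -112, 0, 0.5, 0, 49, -134, 0, 0.59, 0, 57, -157, 0, 0.67, 0, 65, -178, 0, 0.74, 0],
)

```text
time_s: 10.9
ee_pos: [457.3, 137.4, 205.0]
ee_rot: [-0.001, 0.996, -0.087, 0.0]
ft_force: [-0.2, -1.0, 0.2]
opening: 0.502
grip_force: 0.0
```

Emit:
drive_tool(
  steps=[0, 0, 0, 0, 0, 0, 0, 20, 0, 0, 0, 0, 35, 0, 0, 0, 0, 40, 0, 0, 0, 0, 40, 0, 0],
)

```text
time_s: 11.32
ee_pos: [457.6, 135.6, 164.0]
ee_rot: [0.0, 0.996, -0.085, -0.001]
ft_force: [-0.4, -0.7, -0.1]
opening: 0.503
grip_force: 0.0
```

```bash
python3 -c "
from h import *
togo(458.6,138.2,119,-1.8)
print(readout.state()['joint_pos'])
ims=[]
f=read_camera('scene')['frame'][180:330,150:350,::-1]; g=read_camera('top')['frame'][150:270,90:250,::-1]
cv2.imwrite('pics/knob.png',np.hstack([cv2.resize(f,(400,300)),cv2.resize(g,(400,300))]))
"
```

```text
shift [ 0.6 -2.8 45. ] turn 0.058 | pos [457.6 135.6 164. ] yang -1.742 open 0.503 grip 0.0 F [-0.4 -0.7 -0.1] t 11.32 j7 -1.79 tilt [-0.001  0.    -1.   ]
[-0.49693791  0.69072157  0.25233057  1.92192534 -0.30173345  0.56666796
 -1.78569298]
```

View pics/knob.png

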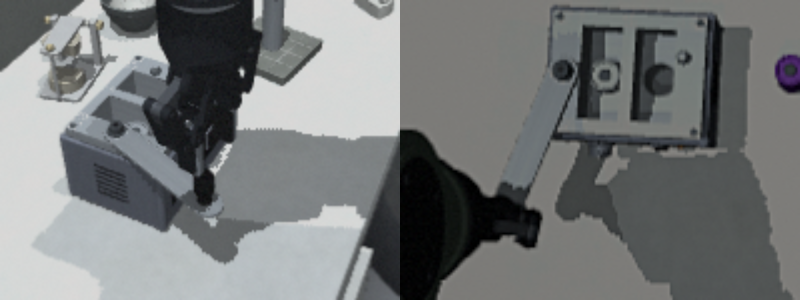

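The near finger stands in front of the knob at about left-crop (205,190), and the bar is unmoved. The view agrees with the geometry, so I descend.

Emit:
drive_tool(
  steps=[0.6, -2.8, 0, 0.06, 0, 0.6, -2.8, 10, 0.06, 0, 0.6, -2.8, 20, 0.06, 0, 0.6, -2.8, 30, 0.06, 0, 0.6, -2.8, 38, 0.06, 0, 0.6, -2.8, 44, 0.06, 0, 0.6, -2.8, 44, 0.06, 0],
)

```text
time_s: 12.0
ee_pos: [458.9, 138.4, 119.9]
ee_rot: [0.0, 0.993, -0.115, -0.0]
ft_force: [-0.3, 0.1, 1.0]
opening: 0.497
grip_force: 0.0
```

```bash
cat >> h.py <<'E'
def arc(angs):
    from scipy.spatial.transform import Rotation as Ro
    y=-.019; piv=np.array([585.4,95.]); s=readout.state(); q=s['ee_rot']; R=Ro.from_quat([q[1],q[2],q[3],q[0]]).as_matrix()
    yv=np.arctan2(R[1,1],R[0,1]); l=[]
    for k in angs:
        a=-np.pi/2+y-k; K=np.r_[piv+134*np.array([np.cos(a),np.sin(a)]),120.]
        d=R.T@(K-s['ee_pos']); tr=(yv-(a+np.pi/2)+np.pi/2)%np.pi-np.pi/2
        l.append((round(k,2),d.round(1).tolist(),round(tr,3)))
    for i in l: print(i)
    d=s['ee_pos'][:2]-piv; print('tool at angle',(-np.pi/2+y-np.arctan2(d[1],d[0]))%(2*np.pi),'r',np.hypot(*d),'yang',yv,'open',s['opening'],'F',s['ft_force'].round(1) if hasattr(s['ft_force'],'round') else s['ft_force'])
E
python3 -c "
from h import *
arc(np.linspace(1.88,1.0,9))"
```

```text
(np.float64(1.88), [-0.3, 0.3, -0.1], np.float64(0.097))
(np.float64(1.77), [-0.9, 15.0, -0.1], np.float64(-0.013))
(np.float64(1.66), [0.1, 29.7, -0.1], np.float64(-0.123))
(np.float64(1.55), [2.7, 44.2, -0.1], np.float64(-0.233))
(np.float64(1.44), [6.9, 58.3, -0.1], np.float64(-0.343))
(np.float64(1.33), [12.6, 71.9, -0.1], np.float64(-0.453))
(np.float64(1.22), [19.8, 84.8, -0.1], np.float64(-0.563))
(np.float64(1.11), [28.3, 96.8, -0.1], np.float64(-0.673))
(np.float64(1.0), [38.1, 107.8, -0.1], np.float64(-0.783))
tool at angle 1.882269143951655 r 133.76691651717832 yang -1.8020823859482313 open 0.49716585857835743 F [-0.3  0.1  1. ]
```

Emit:
drive_tool(
  steps=[-0.5, 7, 0, 0, 0.2, -0.9, 15, 0, -0.01, 0.2, 0, 29.7, 0, -0.12, 0.2, 2.7, 44, 0, -0.23, 0.2, 6.9, 58, 0, -0.34, 0.2, 12.6, 72, 0, -0.45, 0.2, 19.8, 85, 0, -0.56, 0.2, 28.3, 97, 0, -0.67, 0.2],
)

```text
time_s: 12.67
ee_pos: [464.1, 36.0, 120.9]
ee_rot: [0.0, 0.975, 0.22, 0.0]
ft_force: [-0.0, 1.0, -0.2]
opening: 0.399
grip_force: 0.4
```

```bash
python3 -c "
from h import *
arc(np.linspace(1.0,.23,8))"
```

```text
(np.float64(1.0), [1.7, 13.2, 0.9], np.float64(-0.108))
(np.float64(0.89), [4.1, 27.8, 0.9], np.float64(-0.218))
(np.float64(0.78), [8.1, 42.0, 0.9], np.float64(-0.328))
(np.float64(0.67), [13.6, 55.6, 0.9], np.float64(-0.438))
(np.float64(0.56), [20.5, 68.6, 0.9], np.float64(-0.548))
(np.float64(0.45), [28.9, 80.7, 0.9], np.float64(-0.658))
(np.float64(0.34), [38.5, 91.9, 1.0], np.float64(-0.768))
(np.float64(0.23), [49.3, 101.9, 1.0], np.float64(-0.878))
tool at angle 1.0989584035360747 r 134.93930402434862 yang -1.1266826102002256 open 0.3990621854594976 F [-0.   1.  -0.2]
```

Force about 1 N: the bar is following. Continuing round the arc.

Emit:
drive_tool(
  steps=[1.5, 13, 0.5, -0.1, 0.2, 4, 28, 0.5, -0.21, 0.2, 8, 42, 0.5, -0.32, 0.2, 13.5, 55.5, 0.5, -0.43, 0.2, 20.5, 68.5, 0.5, -0.54, 0.2, 29, 80.5, 0.5, -0.65, 0.2, 38.5, 92, 0.5, -0.76, 0.2, 49, 102, 0.5, -0.87, 0.2],
)

```text
time_s: 13.33
ee_pos: [552.2, -35.9, 120.4]
ee_rot: [0.001, 0.792, 0.611, -0.0]
ft_force: [-1.8, 0.6, -0.6]
opening: 0.4
grip_force: 0.3
```

```bash
python3 -c "
from h import *
arc([.2,.15,.1,.05,0,-.05,-.1])
c=read_camera('top')
b=models.boxes_of('top','keeper_knob')[:2]; print(b)
"
```

```text
(0.2, [1.1, 4.0, 0.4], np.float64(-0.038))
(0.15, [1.5, 10.6, 0.4], np.float64(-0.088))
(0.1, [2.3, 17.3, 0.4], np.float64(-0.138))
(0.05, [3.4, 23.9, 0.4], np.float64(-0.188))
(0, [4.8, 30.5, 0.4], np.float64(-0.238))
(-0.05, [6.5, 36.9, 0.4], np.float64(-0.288))
(-0.1, [8.6, 43.3, 0.5], np.float64(-0.338))
tool at angle 0.22958805628701828 r 135.01416521183333 yang -0.25732842997093963 open 0.3997066168745242 F [-1.8  0.6 -0.6]
[]
```

Emit:
drive_tool(
  steps=[1, 4, 0, -0.04, 0.2, 1.5, 10.5, 0, -0.09, 0.2, 2.3, 17, 0, -0.14, 0.2, 3.4, 24, 0, -0.19, 0.2, 4.2, 28, 0, -0.22, 0.2, 5, 31, 0, -0.24, 0.2, 5, 31, 0, -0.24, 0.2],
)

```text
time_s: 14.02
ee_pos: [583.1, -37.4, 120.0]
ee_rot: [0.0, 0.715, 0.699, -0.0]
ft_force: [-0.3, 0.5, 0.2]
opening: 0.399
grip_force: 0.0
```

Emit:
drive_tool(
  steps=[0, 1.5, 0, 0, 0.2, 0, 3, 0, 0, 0.2, 0, 4.5, 0, 0, 0.2, 0, 4.5, 0, 0, 0.2],
)

```text
time_s: 14.35
ee_pos: [587.8, -37.2, 119.8]
ee_rot: [0.0, 0.715, 0.699, 0.0]
ft_force: [0.1, 0.5, 0.1]
opening: 0.4
grip_force: 0.0
```

Emit:
drive_tool(
  steps=[0, 1, 0, 0, 0.2, 0, 2, 0, 0, 0.2, 0, 3, 0, 0, 0.2, 0, 3, 0, 0, 0.2],
)

```text
time_s: 14.68
ee_pos: [590.8, -37.3, 119.8]
ee_rot: [-0.0, 0.715, 0.699, 0.0]
ft_force: [-0.8, 1.0, 0.7]
opening: 0.402
grip_force: 0.0
```

Emit:
drive_tool(
  steps=[0, 0.7, 0, 0, 0.2, 0, 1.4, 0, 0, 0.2, 0, 2, 0, 0, 0.2, 0, 2, 0, 0, 0.2],
)

```text
time_s: 15.02
ee_pos: [591.2, -37.3, 119.6]
ee_rot: [-0.001, 0.715, 0.699, -0.001]
ft_force: [-12.4, 0.9, 5.6]
opening: 0.399
grip_force: 6.1
```

The force rose to 12 N at the stop, so the bar is home. Backing off by half the play, then straight up and away.

Emit:
drive_tool(
  steps=[0, -4, 0, 0, 0.2, 0, -8, 0, 0, 0.1, 0, -8, 0, 0, 0, 0, -8, 0, 0, 0, 0, -8, -15, 0, 0, 0, -8, -40, 0, 0, 0, -8, -75, 0, 0, 0, -8, -110, 0, 0],
)

```text
time_s: 15.68
ee_pos: [584.5, -37.1, 231.0]
ee_rot: [-0.0, 0.715, 0.699, -0.0]
ft_force: [0.6, -0.4, 0.3]
opening: 0.502
grip_force: 0.0
```

Emit:
drive_tool(
  steps=[-20, -30, 0, 0, 0, -40, -60, 0, 0, 0, -60, -90, 0, 0, 0, -75, -110, 0, 0, 0, -75, -120, 0, 0, 0, -75, -120, 0, 0, 0],
)

```text
time_s: 16.18
ee_pos: [461.7, -110.5, 230.3]
ee_rot: [0.0, 0.715, 0.699, -0.0]
ft_force: [0.8, 1.0, -0.3]
opening: 0.499
grip_force: 0.0
```

```bash
python3 -c "
from h import *
togo(500,0,230,0)
f=read_camera('scene')['frame'][130:310,140:340,::-1]; g=read_camera('top')['frame'][130:270,100:330,::-1]
cv2.imwrite('pics/end.png',np.hstack([cv2.resize(f,(400,360)),cv2.resize(g,(400,360*0+244)) if 0 else cv2.copyMakeBorder(cv2.resize(g,(400,244)),0,116,0,0,0)]))
"
```

```text
shift [111.4  35.6   0.2] turn -0.024 | pos [ 461.7 -110.5  230.3] yang -0.024 open 0.499 grip 0.0 F [ 0.8  1.  -0.3] t 16.18 j7 -0.2 tilt [-0.    -0.001 -1.   ]
```

View pics/end.png

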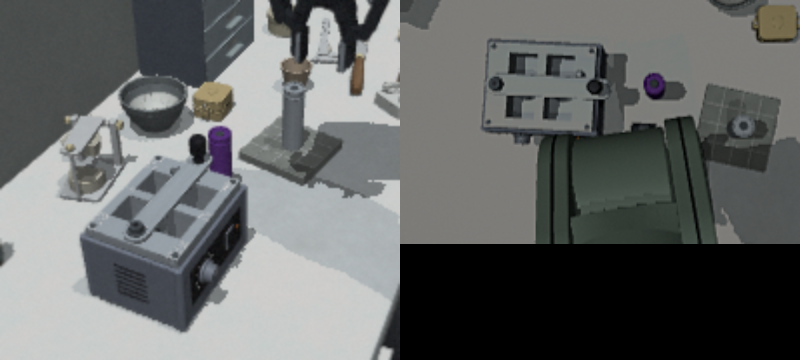

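The bar lies over both wells against the post: pivot at right-half crop (495,84), knob at (595,86). The long cartridge stands mid-board at (742,127), and nothing else has moved. Handing in.

```bash
python3 -c "
from h import *
print(hand_in())"
```

```text
the job is handed in; nothing more can be done
None
```

I stood the long cartridge upright near the board's centre and swung the keeper bar home until it pressed on its stop post; nothing else looked moved in the last pictures, though the bar hides the short cartridge there (last seen in its well before the swing), and the hand-in returned no verdict.

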